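# Sort the tins, pack the full ones and set the carrier's screw

### The job

Feel by lifting which of the sealed tins are full: stand the full tins in the carrier with the wing screw and the empty ones in the plain tray, all upright, flat on the floor. Then slide the carrier's front rail fully closed, and after that screw the wing screw in until it bottoms and back it off half a turn.

Things in the scene. Friction and masses are not known exactly. Their poses are not given: they have to be found in the camera images.
- tin_a_mid (a point): Centre (half-way up, 15 mm over its base) of one of the sealed round metal tins: 54 mm across, 30 mm high, all alike to look at; z axis up through the lid. The lids do not come off. A full one weighs 0.34 to 0.48 kg, an empty one 0.06 to 0.10 kg. Names and places do not tell which is which. Three or four tins are there; an absent one reads None.
- tin_b_mid (a point): Centre (half-way up, 15 mm over its base) of one of the sealed round metal tins: 54 mm across, 30 mm high, all alike to look at; z axis up through the lid. The lids do not come off. A full one weighs 0.34 to 0.48 kg, an empty one 0.06 to 0.10 kg. Names and places do not tell which is which. Three or four tins are there; an absent one reads None.
- tin_c_mid (a point): Centre (half-way up, 15 mm over its base) of one of the sealed round metal tins: 54 mm across, 30 mm high, all alike to look at; z axis up through the lid. The lids do not come off. A full one weighs 0.34 to 0.48 kg, an empty one 0.06 to 0.10 kg. Names and places do not tell which is which. Three or four tins are there; an absent one reads None.
- tin_d_mid (a point): Centre (half-way up, 15 mm over its base) of one of the sealed round metal tins: 54 mm across, 30 mm high, all alike to look at; z axis up through the lid. The lids do not come off. A full one weighs 0.34 to 0.48 kg, an empty one 0.06 to 0.10 kg. Names and places do not tell which is which. Three or four tins are there; an absent one reads None.
- empties_floor (a point): Plain shallow grey tray for the empty tins, fixed to the bench. The point is the centre of its inner floor, 5 mm over the bench. Inside 70 mm along its x by 136 mm along its y, walls 5 mm thick, rim 11 mm over the bench. Two tins stand in it one beside the other along y (about 31 mm either side of the centre).
- carrier_bed (a point): Fixed carrier for full tins: grey plate with low walls, sliding front rail, and a block with a wing screw. Point: centre of the bed's floor, 5 mm over the bench; x to the back wall, y along the bed to the screw block. Bed 68 (x) by 131 mm (y); walls and rail 11 mm over the bench; the 10 mm rail's centre line is at x = -41 mm. Two tins fit side by side along y (31 mm either side of centre).
- rail (a joint): Travel of the carrier's front rail, m: 0 open (drawn towards the screw block), 0.050 fully closed (pushed along the carrier's -y, away from the screw block, to its stop). It stays where it is left; about 1.5 N moves it.
- rail_tab (a point): A point on the upright tab by which the rail is moved, 40 mm over the bench; the tab is 10 mm thick (x), 24 mm wide (y, the sliding direction), its top is 52 mm over the bench, and it stands on a low foot 35 mm in front of the rail. Axes as the carrier's.
- screw (a joint): Angle of the carrier's wing screw, rad, grows as it is screwed in (clockwise seen from above); it bottoms hard at 6.28. It starts 3.0 to 4.4 rad short of that and turns stiffly at about 0.12 N m, staying where it is left; it does not rise or sink noticeably.
- wing (a point): Centre of the wing (flat bar) on top of the screw, on the screw's axis, 66 mm over the bench; x along the bar, z up. The bar is 44 mm long, 10 mm thick and spans 54 to 78 mm over the bench; the block beneath it (40 x 46 mm) is 40 mm high, with a 3 mm collar.
There are look-alikes about, which are no part of the job. Leave any blue or turquoise look-alike of the part that bears tin_b_mid alone.

How it is judged:
By the outcome, as a careful person would: the job done as asked, in the order asked, and still so for the second after the job is handed in, with the robot touching nothing.
Of tin_a, tin_b, tin_c, tin_d only 3 to 4 are there at a start; the rules pass over those that are not, and their reading is None.
At some moment in a run one of tin_a, tin_b, tin_c, tin_d may be knocked a few centimetres aside while the robot is not near it.
Once in a run the grip may slacken for a moment while it holds something.
It also fails if it takes over 200 s, if anything falls off the work surface, if the arm or the gripper's body presses on something with over 40 N, if the wrist force passes 120 N, or if a joint passes its speed limit or range.

### The arm

A 7-joint arm with a two-finger parallel gripper is mounted at the origin on a cart in front of the work surface, level with it; the furniture and walls round the work are solid. World frame = base frame: x ahead of the robot, y to its left, z up, the work surface at z = 0. Lengths are in m, angles in rad, forces in N, time in s.
With the tool pointing down it reaches from about 0.425 to 0.95 m from the base axis. Payload 4.7 kg.
Tool frame: the origin (TCP) lies between the finger pads; the fingertips stand 25 mm ahead of it and the grasp point (between the pads) lies 6 mm ahead of it; x points along the fingers, z is the direction in which the jaws open and shut, and the axes are right-handed (so a half turn about x gives the same grasp; the last joint's range is limited). The gripper opens to 85 mm and grips with 20 to 120 N. Pads are 22 mm wide; open, the fingers measure 114 mm over their backs; the gripper's body (76 mm by 85 mm) begins 54 mm behind the grasp point. The pads swing forward as they close: fully open they stand 13 mm farther back than shut.
Start: joints at [-1.37, 0.469, -0.049, 1.532, 0.024, 1.141, -0.082], TCP at [0.154, 0.657, 0.256] pointing down, gripper open.
Joint ranges: [-2.59, 2.59], [-0.33, 1.99], [-1.39, 1.29], [0.1, 2.45], [-1.04, 4.18], [0.21, 1.99], [-2.66, 2.66]. Speed limits (rad/s): [2.57, 2.57, 3.14, 3.14, 3.14, 3.14, 3.14].

### API

Orientations are given as a 3x3 rotation matrix whose columns are the frame's x, y, z axes.
In Python, from rig import * gives the robot as it stands. Calls block until the motion is done:
- movep(position, orientation): joint-space move of the TCP to a pose.
- move_l(position, attitude=None, feed=0.15, until_force=None): straight line of the TCP; attitude=None keeps the orientation; feed is the mean speed in m/s. With until_force (N) it stops when the force on the tool has changed by that much, and returns True; else False.
- move_joints(angles): joint-space move.
- command_gripper(opening, newtons=None): finger opening in m; newtons is the grip in N (None keeps the last); returns when the fingers have stopped.
- sleep(seconds).
- inverse_kinematics(position, orientation): joint angles nearest the present ones, or None.
- sense(): the state.
- camera(name): name is "side" or "top"; returns (picture, depth): 420x560x3 uint8, red, green, blue; 420x560 float32, m along the optical axis (not along the pixel's ray), 0 where there is no reading.
- camera_params(name): a dict with "K" (3x3 intrinsics, pixels), "position" and "rotation" of the camera in the world. Camera axes: x right, y down, z forward; pixel columns grow to the right and rows downward; lengths in m; the calibration is good to about 2 mm. A picture is of the moment at which its call begins. camera_params takes no time and is no camera call.
A pose or a line that the arm cannot do raises Unreachable and nothing moves.
- finish_job(): hands the job in, once; it reports no verdict.
The state is a dict: "time_s": time; "joint_pos": joint angles; "qd": joint speeds; "joint_efforts": joint torques, N m; "position": TCP position; "tcp_rot": TCP orientation; "wrist_force": force on the tool from outside, world axes, zero at the start; "ft_torque": the same for the moment, N m; "finger_gap": finger opening in m.
Only numpy, scipy, OpenCV 4.12 (cv2) and the standard library are available. Lean on these libraries where they do the work, as an engineer would, in place of code of your own. Each camera call takes 0.05 s, during which the arm holds its last target. There are 200 camera calls.

## Working session

There is one attempt and no reset: what is moved stays moved. The work goes in short steps, each a Python script; the robot and the scene stay as the last script left them, time stands still between calls to the robot, and variables do not carry over. Pictures are saved under pics/ and viewed, about 12 in all and at most 16, crops included, and the job is handed in when it is done.

```bash
ls; mkdir -p pics
python3 - <<'E'
from rig import *
import cv2,numpy as np
for n in("top","side"):
    p,d=camera(n); cv2.imwrite(f"pics/{n}0.png",cv2.resize(p[...,::-1],(784,588),interpolation=cv2.INTER_CUBIC)); np.save(f"pics/{n}0.npy",d)
    c=camera_params(n); print(n,c)
s=sense();print(s["time_s"],s["position"],s["tcp_rot"],s["wrist_force"])
E
```

```text
pics
top {'K': array([[501.80865334,   0.        , 286.68672244],
       [  0.        , 501.80865334, 213.65812115],
       [  0.        ,   0.        ,   1.        ]]), 'position': array([0.32174712, 0.23569836, 1.0077486 ]), 'rotation': array([[-0.00456094, -0.98031734,  0.19737553],
       [-0.99988713,  0.00729623,  0.01313335],
       [-0.01431495, -0.19729336, -0.98023998]])}
side {'K': array([[498.40542897,   0.        , 271.07480711],
       [  0.        , 498.40542897, 216.86287944],
       [  0.        ,   0.        ,   1.        ]]), 'position': array([ 0.29410272, -0.20536476,  1.00642386]), 'rotation': array([[ 8.96848366e-01, -3.89812544e-01,  2.09067428e-01],
       [-4.42338016e-01, -7.90669506e-01,  4.23295184e-01],
       [ 2.97467634e-04, -4.72110065e-01, -8.81539561e-01]])}
0.1 [0.15364677 0.65679923 0.25535659] [[-3.63319457e-04 -9.73708517e-01  2.27797260e-01]
 [-1.71556314e-03  2.27797547e-01  9.73707006e-01]
 [-9.99998462e-01 -3.70338822e-05 -1.75322172e-03]] [ 0.14731808  0.70353465 -0.50289405]
```

View pics/top0.png

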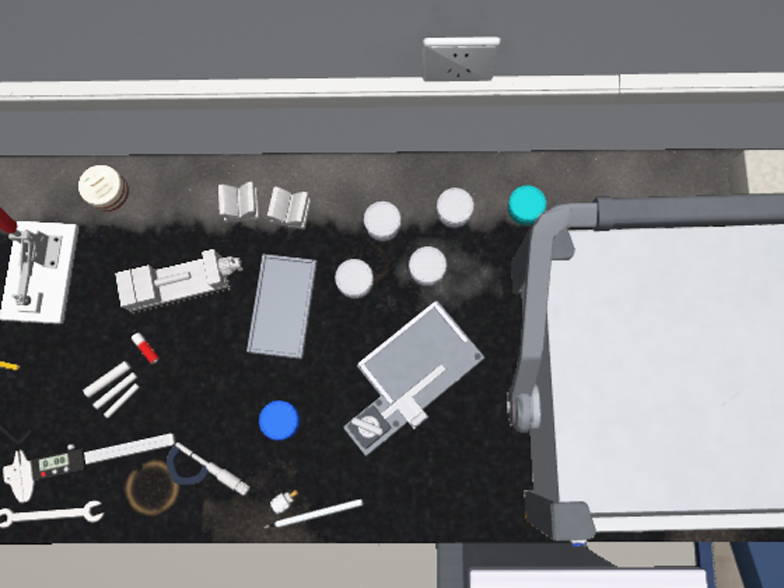

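View pics/side0.png

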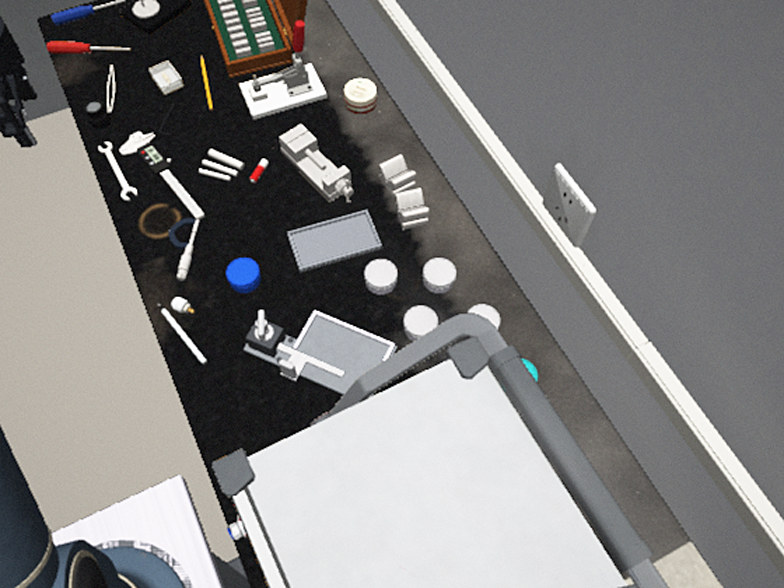

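```bash
cat > h.py <<'E'
import numpy as np, cv2
from rig import *
def ray(n,u,v,z):
    "native pixel -> world at height z"
    c=camera_params(n); d=c["rotation"]@np.linalg.solve(c["K"],[u,v,1.]); p=c["position"]
    return p+d*(z-p[2])/d[2]
def cloud(n,d):
    c=camera_params(n); v,u=np.mgrid[:420,:560]
    r=np.stack([u,v,np.ones_like(u)],-1)@np.linalg.inv(c["K"]).T
    return (r*d[...,None])@c["rotation"].T+c["position"]
def tins(n,p,d):
    "white round tops at z~0.03 -> centres"
    W=cloud(n,d); hsv=cv2.cvtColor(p,cv2.COLOR_RGB2HSV)
    m=((hsv[...,1]<40)&(hsv[...,2]>150)&(abs(W[...,2]-.030)<.012)).astype(np.uint8)
    k,l,s,c=cv2.connectedComponentsWithStats(m); out=[]
    for i in range(1,k):
        if s[i,4]>200:
            q=ray(n,*c[i],.03); out.append((q[:2].round(4),s[i,4],s[i,2:4],np.median(W[l==i][:,2]).round(4)))
    return out
E
python3 - <<'E'
from h import *
for n in("top","side"):
    p,d=camera(n); print(n)
    for t in tins(n,p,d): print(*t)
    W=cloud(n,d)
    for u,v in [(450,250),(350,250),(300,160)]: print(u,v,W[v,u].round(3))
    if n=="top":
        cv2.imwrite("pics/c1.png",cv2.resize(p[205:335,235:355,::-1],None,fx=4.6,fy=4.6,interpolation=cv2.INTER_CUBIC))
E
```

```text
top
[0.6954 0.6954] 651 [30 29] 0.0342
[0.6705 0.4915] 473 [25 25] 0.0342
[0.6611 0.4165] 499 [29 26] 0.0342
[0.6582 0.1707] 523 [26 26] 0.0291
[0.6384 0.2771] 525 [26 26] 0.0292
[0.5693 0.2118] 541 [27 26] 0.0291
[0.5516 0.3173] 541 [26 27] 0.0291
[0.5486 0.5675] 356 [43 23] 0.0203
450 250 [ 0.424 -0.019  0.193]
350 250 [ 0.449  0.122 -0.002]
300 160 [0.639 0.221 0.   ]
side
[0.6964 0.6937] 310 [23 19] 0.0328
[0.6707 0.4929] 295 [26 22] 0.0335
[0.6617 0.4177] 323 [23 21] 0.0334
[0.5523 0.3137] 387 [23 22] 0.0282
[0.6393 0.2737] 380 [23 21] 0.0283
[0.5699 0.2094] 407 [24 23] 0.0286
450 250 [ 0.74  -0.018  0.2  ]
350 250 [0.559 0.039 0.264]
300 160 [0.664 0.386 0.004]
```

View pics/c1.png

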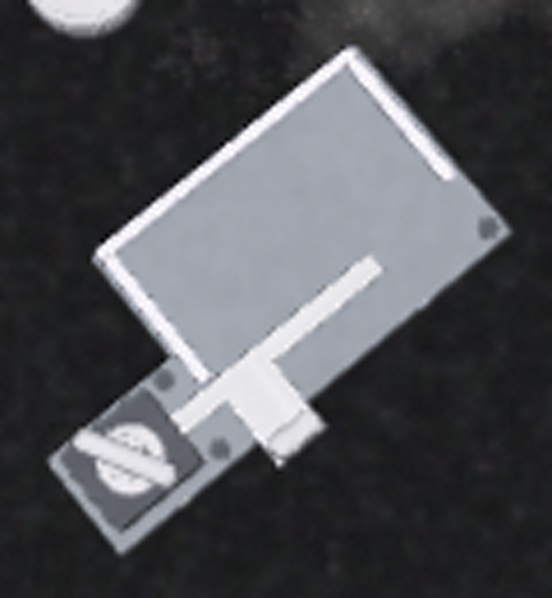

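```bash
cat >> h.py <<'E'
def proj(n,P):
    c=camera_params(n); q=(np.atleast_2d(P)-c["position"])@c["rotation"]@c["K"].T
    return q[:,:2]/q[:,2:]
E
python3 - <<'E'
from h import *
f=lambda X,Y,z:ray("top",235+X/4.6,205+Y/4.6,z)[:2].round(4)
for nm,X,Y,z in [("back screw outer",95,255,.011),("back far outer",350,46,.011),("plate far front",510,230,.005),("plate screw front",122,553,.005),("plate screw back",50,460,.005),("rail end far",372,262,.011),("wing",125,457,.078),("w1",75,438,.078),("w2",175,477,.078),("tab",298,436,.052)]: print(nm,f(X,Y,z))
for X,Y in [(265,254),(316,258),(302,357),(248,353)]: print("tray",ray("top",X/1.4,Y/1.4,.011)[:2].round(4))
# furniture
for n in("top","side"):
    d=np.load(f"pics/{n}0.npy"); W=cloud(n,d).reshape(-1,3); W=W[d.ravel()>0]
    for z0,z1 in[(.06,.12),(.12,.2),(.2,.3),(.3,.6)]:
        m=(W[:,2]>z0)&(W[:,2]<z1)&(W[:,0]>.2)&(W[:,0]<.8)&(W[:,1]<.8)
        for x0 in np.arange(.2,.8,.1):
            q=W[m&(W[:,0]>=x0)&(W[:,0]<x0+.1)]
            if len(q)>5: print(n,z0,z1,"x%.1f"%x0,"y",np.percentile(q[:,1],[0,50,100]).round(3),"z",q[:,2].max().round(3))
E
```

```text
back screw outer [0.4279 0.3113]
back far outer [0.5193 0.1997]
plate far front [0.4384 0.131 ]
plate screw front [0.3018 0.2993]
plate screw back [0.3408 0.3303]
rail end far [0.4242 0.1915]
wing [0.3405 0.2937]
w1 [0.348  0.3136]
w2 [0.3326 0.2738]
tab [0.3491 0.2247]
tray [0.5916 0.4493]
tray [0.5849 0.374 ]
tray [0.4393 0.3912]
tray [0.4455 0.4687]
top 0.06 0.12 x0.2 y [0.071 0.073 0.084] z 0.12
top 0.06 0.12 x0.3 y [0.073 0.095 0.315] z 0.12
top 0.06 0.12 x0.4 y [0.075 0.075 0.076] z 0.116
top 0.06 0.12 x0.5 y [0.082 0.091 0.788] z 0.119
top 0.06 0.12 x0.6 y [-0.291  0.773  0.797] z 0.119
top 0.06 0.12 x0.7 y [-0.3   0.25  0.8 ] z 0.12
top 0.12 0.2 x0.2 y [-0.194 -0.05   0.084] z 0.2
top 0.12 0.2 x0.3 y [-0.193 -0.046  0.11 ] z 0.199
top 0.12 0.2 x0.4 y [-0.204 -0.054  0.109] z 0.2
top 0.12 0.2 x0.5 y [-0.212 -0.076  0.092] z 0.2
top 0.12 0.2 x0.6 y [0.769 0.772 0.779] z 0.139
top 0.12 0.2 x0.7 y [-0.267  0.255  0.797] z 0.2
top 0.2 0.3 x0.2 y [0.035 0.061 0.082] z 0.206
top 0.2 0.3 x0.4 y [0.08  0.094 0.107] z 0.235
top 0.2 0.3 x0.5 y [-0.176 -0.013  0.105] z 0.28
top 0.2 0.3 x
[... 185 characters left out ...]

side 0.06 0.12 x0.5 y [0.483 0.487 0.784] z 0.066
side 0.06 0.12 x0.6 y [-0.289  0.77   0.797] z 0.12
side 0.06 0.12 x0.7 y [-0.33   0.052  0.8  ] z 0.12
side 0.12 0.2 x0.2 y [-0.111 -0.02   0.081] z 0.2
side 0.12 0.2 x0.3 y [-0.161 -0.039  0.108] z 0.199
side 0.12 0.2 x0.4 y [-0.21  -0.064  0.107] z 0.2
side 0.12 0.2 x0.5 y [-0.246 -0.101  0.09 ] z 0.2
side 0.12 0.2 x0.6 y [0.767 0.773 0.789] z 0.151
side 0.12 0.2 x0.7 y [-0.331  0.048  0.798] z 0.2
side 0.2 0.3 x0.2 y [0.035 0.058 0.08 ] z 0.206
side 0.2 0.3 x0.4 y [0.078 0.09  0.105] z 0.234
side 0.2 0.3 x0.5 y [-0.26  -0.077  0.103] z 0.281
side 0.2 0.3 x0.7 y [-0.3    0.062  0.712] z 0.3
side 0.3 0.6 x0.7 y [-0.201  0.084  0.557] z 0.6
```

```bash
cat >> h.py <<'E'
C=np.array([.4434,.2308]); ey=np.array([-.632,.775]); ey/=np.linalg.norm(ey); ex=np.array([ey[1],-ey[0]])
cw=lambda x,y:C+x*ex+y*ey
tc=np.array([.4393+.5916+.4455+.5849,.3912+.4493+.4687+.374])/4
ty=np.array([.4455+.4393-.5916-.5849,.4687+.3912-.4493-.374]); ty=-ty/np.linalg.norm(ty)  # tray long axis
tx=np.array([ty[1],-ty[0]])
def down(j):
    "tool down, jaws along horizontal j (2-vector)"
    z=np.r_[np.array(j)/np.linalg.norm(j),0]; x=np.array([0,0,-1.]); return np.stack([x,np.cross(z,x),z],1)
E
python3 - <<'E'
from h import *
print("tray",tc,ty,tx)
for n in("top","side"):
    p,_=camera(n); p=cv2.resize(p[...,::-1],None,fx=4,fy=4,interpolation=cv2.INTER_CUBIC)
    def poly(pts,col):
        q=proj(n,pts)*4+1.5; cv2.polylines(p,[q.astype(np.int32)],True,col,1); return q
    R=lambda x0,x1,y0,y1,z:[[*cw(x,y),z] for x,y in((x0,y0),(x1,y0),(x1,y1),(x0,y1))]
    q=poly(R(-.034,.034,-.0655,.0655,.005),(0,0,255)); o=q.mean(0)
    poly(R(-.046,-.036,-.018,.09,.011),(0,255,0)); poly(R(-.081,-.071,.043,.067,.052),(255,0,255))
    poly(R(-.064,-.018,.094,.134,.04),(0,255,255)); q=proj(n,[*cw(-.041,.114),.078])[0]*4; cv2.circle(p,(int(q[0]),int(q[1])),4,(255,0,0),-1)
    q=poly([[*(tc+a*tx+b*ty),.005] for a,b in((-.035,-.068),(.035,-.068),(.035,.068),(-.035,.068))],(0,0,255)).mean(0)
    m=((o+q)/2).astype(int); a=max(m[0]-400,0);b=max(m[1]-240,0)
    cv2.imwrite(f"pics/m_{n}.png",p[b:b+600,a:a+800])
for nm,xy,j,z in [("t1",(.658,.17),ex,.036),("t2",(.6384,.2755),ex,.036),("t3",(.5693,.2106),ex,.036),("t4",(.552,.3155),ex,.036),("c+",cw(0,.031),ex,.041),("c-",cw(0,-.031),ex,.041),("tr+",tc+.031*ty,tx,.041),("tr-",tc-.031*ty,tx,.041),("tab0",cw(-.076,.055),ex,.055),("tab1",cw(-.076,.005),ex,.055),("wing",cw(-.041,.114),ex,.085)]:
    for s in(1,-1):
        q=inverse_kinematics([*xy,z],down(s*np.array(j))); print(nm,s,None if q is None else np.round(q,2))
E
```

```text
tray [0.515325 0.4208  ] [ 0.99222021 -0.12449523] [-0.12449523 -0.99222021]
t1 1 [-0.54  0.73  0.34  1.7  -0.33  0.77  0.64]
t1 -1 [-0.88  0.92  0.91  1.72 -0.87  0.96 -2.08]
t2 1 [-0.63  0.74  0.25  1.65 -0.24  0.78  0.41]
t2 -1 [-1.02  0.93  0.91  1.68 -0.87  0.98 -2.25]
t3 1 [-0.62  0.64  0.27  1.88 -0.26  0.66  0.49]
t3 -1 [-1.04  0.83  0.91  1.91 -0.87  0.86 -2.12]
t4 1 [-0.73  0.66  0.2   1.81 -0.19  0.69  0.26]
t4 -1 [-1.18  0.86  0.91  1.83 -0.87  0.9  -2.31]
c+ 1 [-0.78  0.49  0.19  2.14 -0.18  0.52  0.23]
c+ -1 [-1.41  0.81  1.1   2.17 -1.04  0.85 -2.09]
c- 1 [-0.68  0.51  0.22  2.11 -0.21  0.54  0.38]
c- -1 [-1.28  0.83  1.1   2.14 -1.03  0.87 -1.98]
tr+ 1 [-1.1   0.79  0.59  1.69 -0.56  0.84 -1.96]
tr+ -1 [-0.72  0.71  0.01  1.66 -0.01  0.77  0.74]
tr- 1 [-1.19  0.73  0.58  1.8  -0.55  0.78 -2.01]
tr- -1 [-0.79  0.66  0.    1.77 -0.    0.71  0.66]
tab0 1 [-0.82  0.38  0.18  2.31 -0.15  0.46  0.16]
tab0 -1 [-1.5   0.66  1.11  2.34 -0.97  0.73 -2.13]
tab1 1 [-0.73  0.39  0.21  2.29 -0.17  0.47  0.3 ]
tab1 -1 [-1.38  0.67  1.11  2.32 -0.97  0.74 -2.02]
wing 1 [-0.95  0.36  0.17  2.22 -0.11  0.57 -0.01]
wing -1 [ 0.1   0.67 -1.18  2.17  0.84  0.88  2.22]
```

View pics/m_top.png

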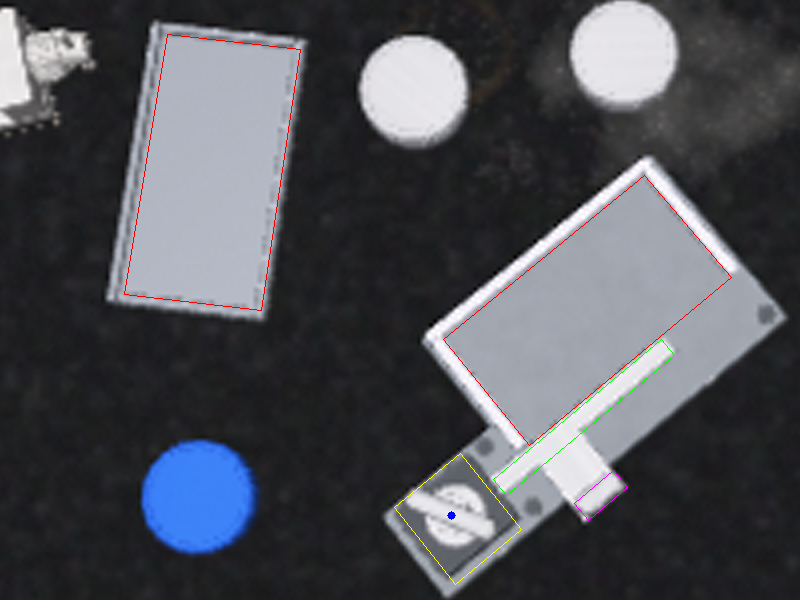

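View pics/m_side.png

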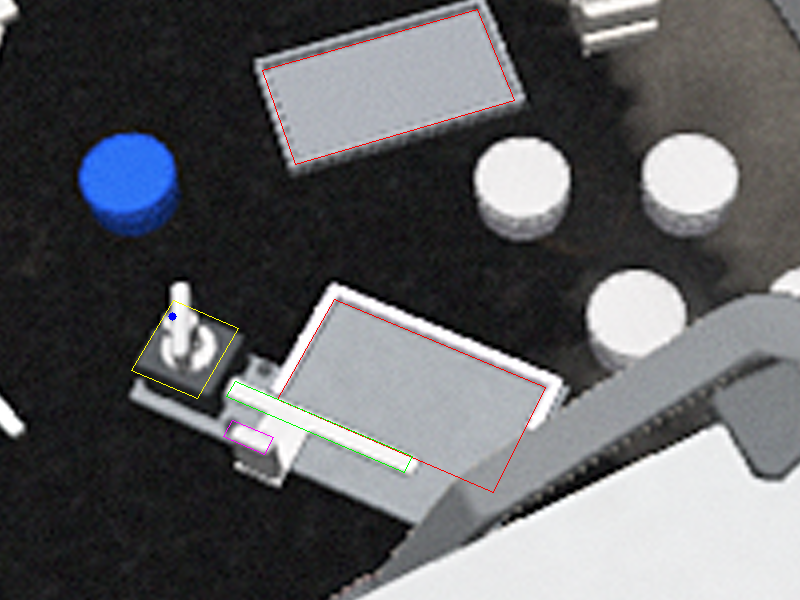

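```bash
cat >> h.py <<'E'
C+=[.0008,-.0012]; tc+=[.0008,-.0012]
PARK=[-1.37,.469,-.049,1.532,.024,1.141,-.082]
def F(): 
    sleep(.3); return np.mean([sense()["wrist_force"] for _ in range(5)],0)
def scan():
    r={}
    for n in("top","side"):
        p,d=camera(n)
        r[n]=[t[0] for t in tins(n,p,d) if t[1]>250 and 0<t[0][1]<.5 and t[3]>.024]
    out=[]
    for a in r["top"]:
        b=[b for b in r["side"] if np.linalg.norm(a-b)<.012]
        out.append((a+b[0])/2 if b else a+[.0005,-.0015])
    return out
def pick(xy,j=ex,z=.036):
    R=down(j); command_gripper(.078,60)
    movep([*xy,.15],R); f0=F()
    move_l([*xy,.075],R,.15); hit=move_l([*xy,z],R,.06,until_force=8)
    command_gripper(.03,60); g=sense()["finger_gap"]
    move_l([*xy,.15],R,.12); f1=F()
    print("pick",np.round(xy,4),"hit",hit,"gap",round(g,4),round(sense()["finger_gap"],4),"dF",(f1-f0).round(2),"t",sense()["time_s"])
    return f1[2]-f0[2]
def place(xy,j,z=.041):
    R=down(j); movep([*xy,.15],R); f=F(); print("  held gap",round(sense()["finger_gap"],4),"Fz",f[2].round(2))
    move_l([*xy,.065],R,.12); hit=move_l([*xy,z-.002],R,.03,until_force=3)
    print("  placed z",sense()["position"].round(4),hit,"gap",round(sense()["finger_gap"],4))
    command_gripper(.078); move_l([*xy,.15],R,.15); print("  t",sense()["time_s"],F().round(2))
E
python3 - <<'E'
from h import *
s=scan(); print(s)
t=min(s,key=lambda a:np.linalg.norm(a-[.552,.3155]))
print(pick(t))
print(sense()["position"])
E
```

```text
[array([0.67075, 0.49235]), array([0.66135, 0.4172 ]), array([0.6587, 0.1693]), array([0.63875, 0.27545]), array([0.56965, 0.2107 ]), array([0.5519, 0.3154])]
pick [0.5519 0.3154] hit False gap 0.0519 0.0519 dF [-0.88  0.5  -1.08] t 6.0833
-1.0819611857660998
[0.55174057 0.31528202 0.14948463]
```

Run:
```python
from h import *
print(F())
place(tc-.031*ty,-tx)
s=scan(); print(s)
t=[a for a in s if np.linalg.norm(a-[.57,.211])<.05 ]
print(t)
if t: print(pick(t[0]))
```

```text
[-1.01870731  0.44147532 -0.11776281]
  held gap 0.052 Fz 0.28
  placed z [0.4851 0.4232 0.0419] True gap 0.0525
  t 10.0833 [ 0.43 -0.5  -1.63]
[array([0.67275, 0.4895 ]), array([0.6614, 0.4172]), array([0.6587, 0.1693]), array([0.63885, 0.27535]), array([0.56955, 0.2106 ])]
[array([0.56955, 0.2106 ])]
pick [0.5696 0.2106] hit True gap 0.0306 0.03 dF [-0.31  1.38 -0.23] t 14.9333
-0.22597937275497737
```

Run:
```python
from h import *
s=sense(); print(s["position"],s["wrist_force"],s["joint_pos"].round(2) if hasattr(s["joint_pos"],'round') else s["joint_pos"])
p,d=camera("side"); cv2.imwrite("pics/s5.png",cv2.resize(p[...,::-1],(784,588)))
print(scan())
```

```text
[0.56934788 0.21052315 0.14953552] [ 0.20184551  1.13560649 -0.63089059] [-0.61  0.47  0.25  1.82 -0.15  0.87  0.39]
[array([0.6712, 0.49  ]), array([0.6613, 0.4149]), array([0.6389, 0.2757]), array([0.5829, 0.2415]), array([0.4836 , 0.42205])]
```

View pics/s5.png

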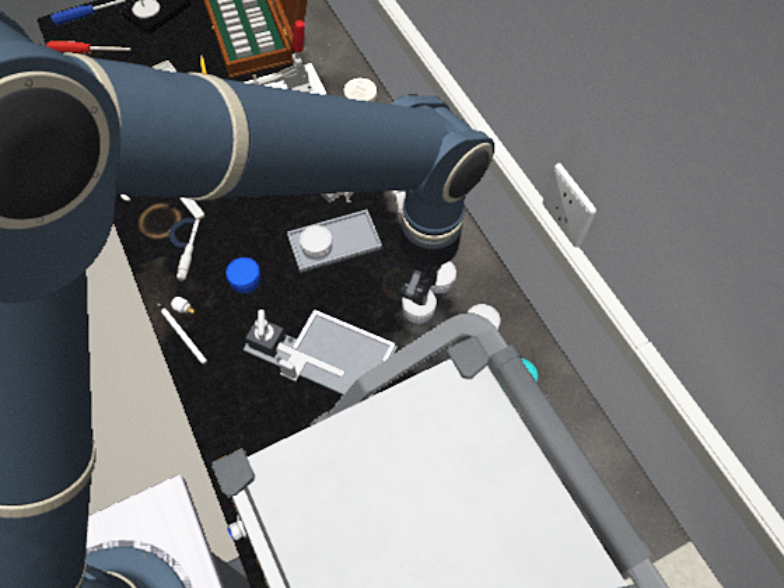

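Run:
```python
from h import *
move_joints(PARK)
s=scan(); print(s)
a=[a for a in s if np.linalg.norm(a-[.58,.24])<.03][0]; b=[a for a in s if np.linalg.norm(a-[.639,.2755])<.03][0]
u=(a-b)/np.linalg.norm(a-b); j=np.array([-u[1],u[0]]); print(a,b,np.linalg.norm(a-b),j)
for q in(j,-j): print(np.round(inverse_kinematics([*a,.036],down(q)),2))
```

```text
[array([0.67045, 0.4925 ]), array([0.66145, 0.41725]), array([0.6587, 0.1693]), array([0.63885, 0.2755 ]), array([0.5833 , 0.24105]), array([0.4836, 0.4221])]
[0.5833  0.24105] [0.63885 0.2755 ] 0.06536516656446303 [ 0.52703912 -0.84984102]
[-0.81  0.7   0.5   1.83 -0.48  0.73 -1.06]
[-0.42  0.65 -0.06  1.81  0.05  0.69  1.62]
```

Run:
```python
from h import *
w=pick(np.array([.5833,.24105]),[.527,-.85])
if sense()["finger_gap"]>.045:
    if w<-2.2: place(cw(0,-.031),ex)
    else: place(tc+.031*ty,-tx)
```

```text
pick [0.5833 0.241 ] hit False gap 0.0519 0.0518 dF [-0.42  0.29 -0.55] t 23.6
  held gap 0.0515 Fz -1.06
  placed z [0.5466 0.4155 0.042 ] True gap 0.0517
  t 28.35 [-0.52  0.73 -0.02]
```

Run:
```python
from h import *
s=scan(); print(s)
t=[a for a in s if np.linalg.norm(a-[.6388,.2755])<.06]
if t:
    w=pick(t[0])
    if sense()["finger_gap"]>.045 and w<-2.2: place(cw(0,-.031),ex)
```

```text
[array([0.6585, 0.1694]), array([0.6388, 0.2754])]
pick [0.6388 0.2754] hit False gap 0.0518 0.0517 dF [ 0.74  0.24 -5.07] t 33.175
  held gap 0.0518 Fz -4.85
  placed z [0.4636 0.2055 0.0423] True gap 0.0518
  t 37.075 [-0.48  0.43 -0.89]
```

Run:
```python
from h import *
move_joints(PARK); s=scan(); print(s)
t=[a for a in s if np.linalg.norm(a-[.6585,.1694])<.06]
if t:
    w=pick(t[0])
    if sense()["finger_gap"]>.045 and w<-2.2: place(cw(0,.031),ex)
    move_joints(PARK); print(scan(), [cw(0,-.031),cw(0,.031),tc-.031*ty,tc+.031*ty])
    for n in("top","side"):
        p,d=camera(n); q=proj(n,[*C,.03])[0].astype(int)
        cv2.imwrite(f"pics/{n}6.png",cv2.resize(p[max(q[1]-100,0):q[1]+90,q[0]-140:q[0]+80,::-1],None,fx=3,fy=3,interpolation=cv2.INTER_CUBIC))
```

```text
[array([0.6705, 0.4924]), array([0.6615, 0.4171]), array([0.6588, 0.1693]), array([0.5449, 0.4142]), array([0.4837, 0.4221]), array([0.4627 , 0.20485])]
pick [0.6588 0.1693] hit False gap 0.0521 0.0515 dF [ 0.32 -0.03 -3.78] t 45.7167
  held gap 0.0521 Fz -3.68
  placed z [0.4244 0.2535 0.0422] True gap 0.0515
  t 49.825 [-0.04 -0.25  0.28]
[array([0.6707, 0.4925]), array([0.6613 , 0.41715]), array([0.5449 , 0.41425]), array([0.48365, 0.4219 ]), array([0.46275, 0.20495]), array([0.4238, 0.253 ])] [array([0.46379152, 0.20557559]), array([0.42460848, 0.25362441]), array([0.48536617, 0.42345935]), array([0.54688383, 0.41574065])]
```

View pics/side6.png

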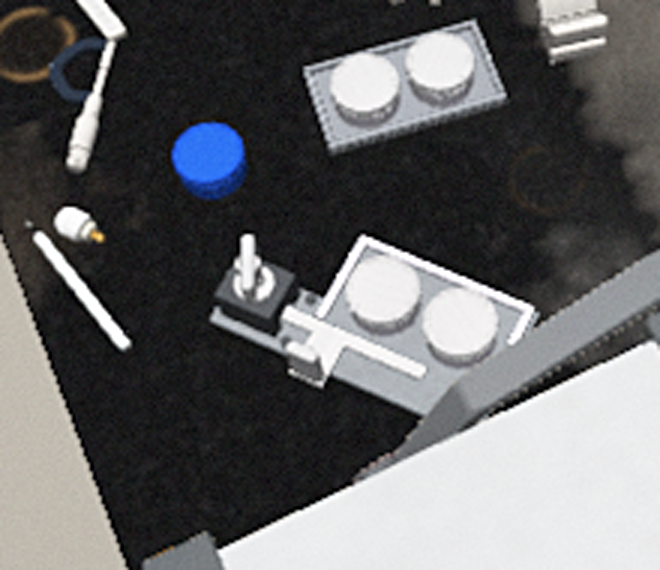

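View pics/top6.png

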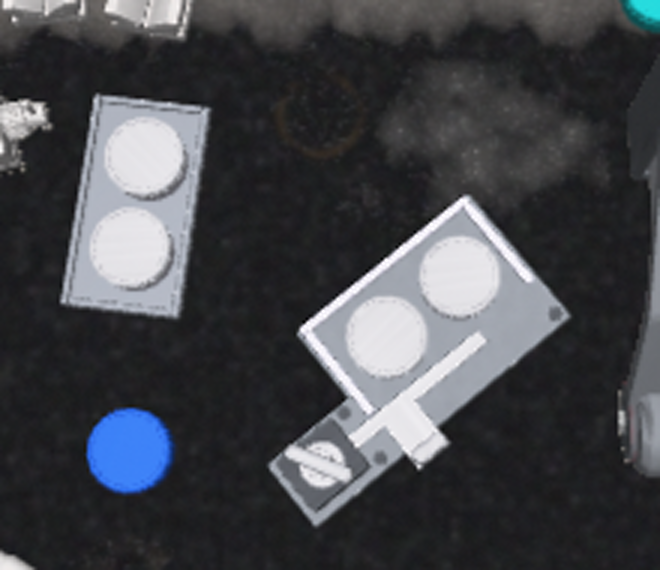

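Run:
```python
from h import *
R=down(ex); a=cw(-.076,.0555)
movep([*a,.15],R); command_gripper(.04,30)
print(move_l([*a,.046],R,.06,until_force=8),sense()["position"])
command_gripper(.0,30); print("gap",sense()["finger_gap"],F())
p0=sense()["position"]; b=a-.060*ey
hit=move_l([*b,.046],R,.04,until_force=12); s=sense(); d=(s["position"]-p0)[:2]
print(hit,"travel",-d@ey,d@ex,s["finger_gap"],s["wrist_force"])
command_gripper(.04); move_l([*s["position"][:2],.15],R,.12)
move_joints(PARK)
for n in("top","side"):
    p,d=camera(n); q=proj(n,[*C,.03])[0].astype(int)
    cv2.imwrite(f"pics/{n}7.png",cv2.resize(p[q[1]-75:q[1]+85,q[0]-110:q[0]+70,::-1],None,fx=4,fy=4,interpolation=cv2.INTER_CUBIC)[:600])
print(scan(),sense()["time_s"])
```

```text
False [0.35039209 0.22471182 0.0462502 ]
gap 0.009503944674412982 [ 4.06140904  4.38567878 -2.08259905]
True travel 0.0439484054171649 -0.00019517165182663122 0.009645171950698512 [0.21791557 1.08872252 3.37550218]
[array([0.67075, 0.49235]), array([0.6612, 0.417 ]), array([0.54485, 0.4144 ]), array([0.4836, 0.422 ]), array([0.46275, 0.20495]), array([0.4238, 0.253 ])] 61.5083
```

View pics/top7.png

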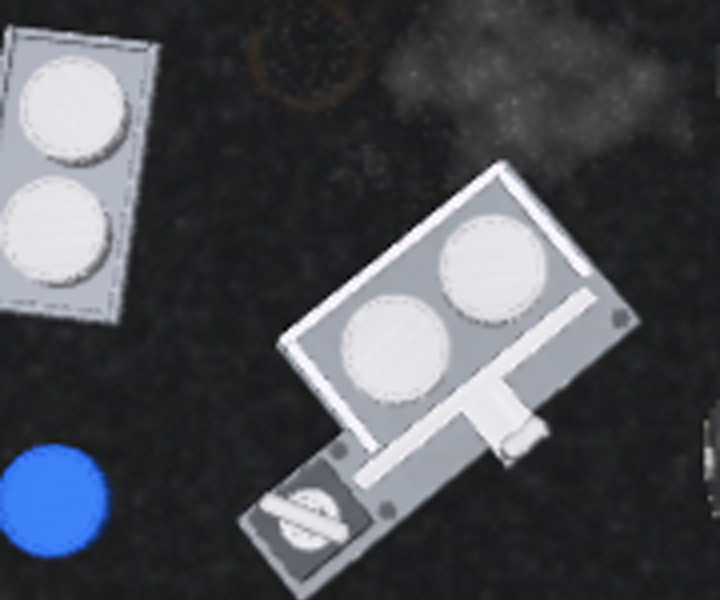

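Run:
```python
from h import *
R=down(ex); a=cw(-.0762,.0555-.0439)
movep([*a,.15],R); command_gripper(.04,60)
print(move_l([*a,.046],R,.06,until_force=8))
command_gripper(.0,60); p0=sense()["position"]; print("gap",sense()["finger_gap"],F())
for k in range(1,7):
    hit=move_l([*(a-.002*k*ey),.046],R,.02,until_force=20); s=sense(); d=(s["position"]-p0)[:2]
    f=F(); print(hit,"travel",-d@ey,s["finger_gap"],"f along +y",f[:2]@ey, "x",f[:2]@ex)
    if hit or f[:2]@ey>14: break
```

```text
False
gap 0.00904704727638013 [ 4.02650782  3.44140897 -1.44947028]
False travel 0.00010120224337318316 0.009490084267472661 f along +y 6.384105630589952 x 4.316950447069139
False travel 0.00020593246116287553 0.009185328741470083 f along +y 10.915051519471117 x 5.160966047546739
False travel 0.0003091698981812215 0.009203583791048905 f along +y 18.047453361545077 x 5.24411301353813
```

Run:
```python
from h import *
R=down(ex); a=cw(-.0762,.0555-.0439)
command_gripper(.04); s=sense(); print(s["position"]); f0=F(); print(f0[:2]@ey)
for k in (0,3,5,7):
    hit=move_l([*(a-.002*k*ey),.046],R,.02,until_force=10); f=F(); s=sense()
    print(k,hit,"y",(s["position"][:2]-C)@ey,"x",(s["position"][:2]-C)@ex,"f",f[:2]@ey,f[:2]@ex,f[2])
p,d=camera("side"); q=proj("side",[*C,.03])[0].astype(int)
cv2.imwrite("pics/s8.png",cv2.resize(p[q[1]-110:q[1]+90,q[0]-150:q[0]+100,::-1],None,fx=3,fy=3,interpolation=cv2.INTER_CUBIC))
```

```text
[0.38159608 0.18505902 0.04591502]
0.03955812590348038
0 False y 0.01154107359307568 x -0.07622120609450347 f 0.4412522093186699 -0.170226246446889 -0.9956562413781194
3 False y 0.00568735880536502 x -0.07617294032668841 f 0.6285938346543224 0.16919794749049774 0.18538811505021244
5 False y 0.0016607466398909326 x -0.07618287046437128 f 0.5897619852553918 -0.028039272173462304 0.35100903302232334
7 False y -0.00235740399474729 x -0.07622431321214795 f 0.251838723586659 -0.225798101027203 -0.03218867042739785
```

View pics/s8.png

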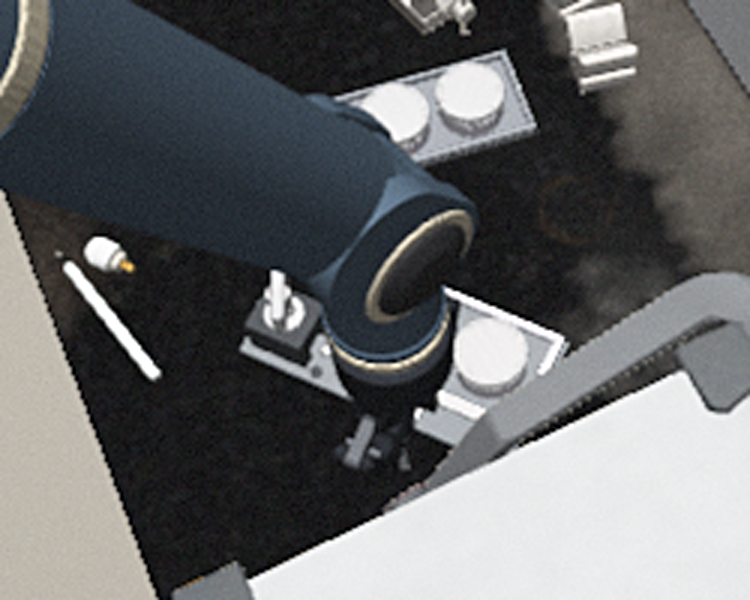

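Run:
```python
from h import *
R=down(ex); s=sense(); move_l([*s["position"][:2],.15],R,.12); move_joints(PARK)
q=proj("top",[*C,.03])[0].astype(int)
def m(X,Y,f,ox,oy,z):
    w=ray("top",q[0]-ox+X/f,q[1]-oy+Y/f,z)[:2]-C; return (w@ex).round(4),(w@ey).round(4)
for P in [(480,342),(357,438),(430,440)]: print("before",m(*P,3,140,100,.011))
for P in [(592,294),(362,480),(533,430)]: print("after",m(*P,4,110,75,.011))
for n in("top","side"):
    p,d=camera(n); q=proj(n,[*cw(-.041,-.0),.011])[0].astype(int)
    o=cv2.resize(p[q[1]-45:q[1]+45,q[0]-60:q[0]+60,::-1],None,fx=6,fy=6,interpolation=cv2.INTER_CUBIC)
    for y in (-.018,-.062,-.068):
        for sgn in (0,.108):
            L=proj(n,[[*cw(x,y+sgn),.011] for x in(-.05,-.032)]); L=((L-q+[60,45])*6+2.5).astype(int)
            cv2.line(o,tuple(map(int,L[0])),tuple(map(int,L[1])),{-.018:(255,0,0),-.062:(0,200,0),-.068:(0,0,255)}[y],1)
    cv2.imwrite(f"pics/{n}9.png",o)
```

```text
before (np.float64(-0.0429), np.float64(-0.0144))
before (np.float64(-0.0397), np.float64(0.088))
before (np.float64(-0.071), np.float64(0.052))
after (np.float64(-0.0421), np.float64(-0.062))
after (np.float64(-0.0401), np.float64(0.0845))
after (np.float64(-0.0748), np.float64(0.0041))
```

View pics/top9.png

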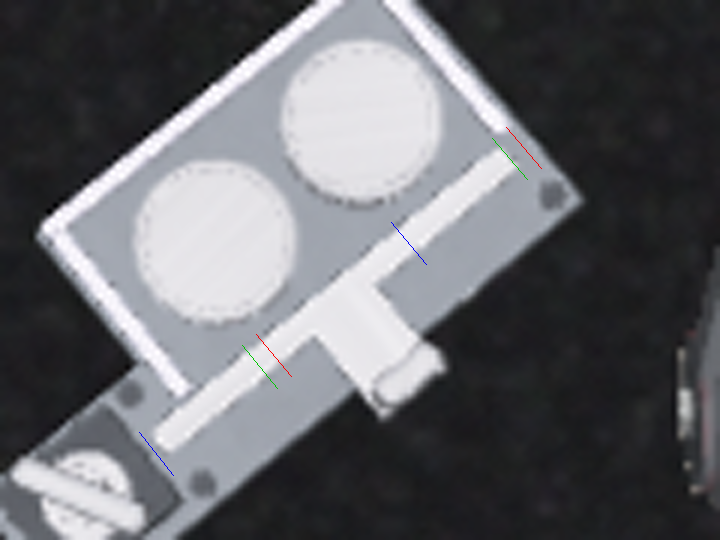

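Run:
```python
from h import *
p,d=camera("top"); now=cv2.cvtColor(p,cv2.COLOR_RGB2GRAY)
now=cv2.resize(now,None,fx=4.6,fy=4.6,interpolation=cv2.INTER_CUBIC)
c1=cv2.imread("pics/c1.png",0)
for (x0,y0,x1,y1) in [(255,390,335,475),(235,365,335,475)]:
    T=c1[y0:y1,x0:x1]; r=cv2.matchTemplate(now,T,cv2.TM_CCOEFF_NORMED); _,v,_,l=cv2.minMaxLoc(r)
    c=np.array([(x0+x1)/2,(y0+y1)/2]); a=[235+c[0]/4.6,205+c[1]/4.6]; b=[(l[0]+(x1-x0)/2)/4.6,(l[1]+(y1-y0)/2)/4.6]
    for z in(.045,.052):
        A=ray("top",*a,z)[:2];B=ray("top",*b,z)[:2]; print(v,((B-A)@ey).round(4),((B-A)@ex).round(4))
T=c1[245:290,340:400]; r=cv2.matchTemplate(now,T,cv2.TM_CCOEFF_NORMED); _,v,_,l=cv2.minMaxLoc(r)
B=ray("top",(l[0]+30)/4.6,(l[1]+22.5)/4.6,.011)[:2];A=ray("top",235+370/4.6,205+267.5/4.6,.011)[:2]; print("rail end",v,((B-A)@ey).round(4),((B-A)@ex).round(4))
```

```text
0.9866158962249756 -0.043 -0.0
0.9866158962249756 -0.0427 -0.0
0.9877349734306335 -0.043 0.0
0.9877349734306335 -0.0427 0.0
rail end 0.9453827738761902 -0.0427 -0.0004
```

Run:
```python
from h import *
R=down(ex); a=cw(-.0762,.0555-.0439)
movep([*a,.15],R); command_gripper(.04,100)
print(move_l([*a,.046],R,.06,until_force=8))
command_gripper(.0,100); p0=sense()["position"]; print("gap",sense()["finger_gap"],F())
for off in (.003,.006,.009,.011,.013,.0):
    hit=move_l([*(a-off*ey),.046],R,.02,until_force=35); s=sense(); d=(s["position"]-p0)[:2]
    f=F(); print(off,hit,"travel",-d@ey,s["finger_gap"],"f +y",f[:2]@ey, "x",f[:2]@ex)
    if f[:2]@ey>28: break
# probe pull-back is free
for off in (-.002,-.004):
    move_l([*(a-off*ey),.046],R,.02,until_force=15); f=F(); s=sense();print("back",-(s["position"]-p0)[:2]@ey,f[:2]@ey)
hit=move_l([*(a-.006*ey),.046],R,.02,until_force=30);f=F(); s=sense();print("fwd",-(s["position"]-p0)[:2]@ey,f[:2]@ey)
command_gripper(.04)
```

```text
False
gap 0.008309205670614434 [ 4.37352872  4.16376278 -0.41089448]
0.003 False travel 0.00014959081300367446 0.008600601722969267 f +y 9.330884485797272 x 6.62554189421222
0.006 False travel 0.000307338081253484 0.00811930637127932 f +y 17.72590998006784 x 5.620810186179876
0.009 False travel 0.00044252612818649435 0.008625599441092618 f +y 26.072709240828807 x 6.602081849387468
0.011 False travel 0.0005236946984575184 0.00828182337112543 f +y 32.86433603733849 x 5.330317066732268
back 9.237974726206689e-05 1.7574116725179447
back -0.003981214670831299 -0.5577555320519793
fwd 0.0002692269259835318 17.57947139814177
```

```bash
cat >> h.py <<'E'
WING=np.array([.341,.2923])
def st():
    s=[sense() for _ in range(3)]; return np.mean([x["joint_pos"][6] for x in s]),np.mean([x["ft_torque"] for x in s],0)
def yaw(): z=np.array(sense()["tcp_rot"])[:,2]; return np.arctan2(z[1],z[0])
E
python3 - <<'E'
from h import *
s=sense(); move_l([*s["position"][:2],.17],None,.12); print(s["time_s"])
w=[]
R=down([.933,-.361]); q=np.array(inverse_kinematics([*WING,.16],R)); print(q.round(2))
q[6]+=np.pi; assert q[6]<2.6
command_gripper(.045,80); move_joints(q); print(sense()["position"],yaw())
R=np.array(sense()["tcp_rot"])
print(move_l([*WING,.077],R,.06,until_force=8),sense()["position"],sense()["joint_pos"])
command_gripper(0,80); s=sense(); print("gap",s["finger_gap"],F(),s["ft_torque"],s["joint_pos"][6],yaw(),s["time_s"])
E
```

```text
84.2833
[-1.13  0.23  0.38  2.17 -0.12  0.76 -1.04]
[0.34108881 0.29211152 0.15998164] 2.771525540558466
False [0.34119107 0.29248684 0.07730447] [-1.07328925  0.38229356  0.32793045  2.22936159 -0.2283855   0.55955151
  2.19843175]
gap 0.008716831369065493 [-2.67862454  0.76659967  5.71621685] [-0.08046173  0.42691096 -0.1406801 ] 2.198190167727306 2.7713888249940872 89.2917
```

Run:
```python
from h import *
q=np.array(sense()["joint_pos"]); q0=q[6]; y0=yaw(); log=[]
for k in range(1,70):
    q[6]=q0-.07*k
    if q[6]<-2.62: print("range end"); break
    move_joints(q); sleep(.05); j,t=st(); y=(yaw()-y0+np.pi)%(2*np.pi)-np.pi; log.append((q[6],j,t[2]))
    if k%6==0 or k<4: print(k,round(q[6],3),round(j,3),"yaw",round(y,3),"T",t.round(3),"gap",round(sense()["finger_gap"],4))
    if k>35 and abs(t[2]-np.median([l[2] for l in log]))>.3: print("STOP",k,q[6],j,t); break
print([tuple(np.round(l,3)) for l in log[-6:]],sense()["time_s"])
```

```text
1 2.128 2.13 yaw -0.069 T [ 0.063  0.154 -0.084] gap 0.0082
2 2.058 2.06 yaw -0.138 T [ 0.181  0.532 -0.096] gap 0.0084
3 1.988 1.99 yaw -0.208 T [ 0.414  0.847 -0.072] gap 0.0085
6 1.778 1.78 yaw -0.418 T [ 0.576  1.175 -0.103] gap 0.0089
12 1.358 1.36 yaw -0.837 T [ 1.113  1.518 -0.07 ] gap 0.0083
18 0.938 0.94 yaw -1.256 T [ 1.673  1.729 -0.04 ] gap 0.0085
24 0.518 0.52 yaw -1.675 T [ 2.323  1.543 -0.011] gap 0.0084
30 0.098 0.1 yaw -2.095 T [ 2.678  1.225 -0.113] gap 0.0084
36 -0.322 -0.32 yaw -2.515 T [ 2.981  0.694 -0.06 ] gap 0.0085
42 -0.742 -0.74 yaw -2.936 T [ 2.956  0.173 -0.118] gap 0.0082
48 -1.162 -1.16 yaw 2.926 T [ 2.713 -0.423 -0.174] gap 0.0086
STOP 53 -1.5118065355090948 -1.5068456641237418 [ 2.25386482 -0.85975959  1.19922264]
[(np.float64(-1.162), np.float64(-1.16), np.float64(-0.174)), (np.float64(-1.232), np.float64(-1.23), np.float64(-0.156)), (np.float64(-1.302), np.float64(-1.3), np.float64(-0.174)), (np.float64(-1.372), np.float64(-1.37), np.float64(-0.08)), (np.float64(-1.442), np.float64(-1.44), np.float64(-0.115)), (np.float64(-1.512), np.float64(-1.507), np.float64(1.199))] 105.4917
```

Run:
```python
from h import *
q=np.array(sense()["joint_pos"]); q[6]=-1.5118; b=q[6]
for k in range(1,13):
    q[6]=b+.01*k; move_joints(q); sleep(.1); j,t=st(); print(round(q[6],4),round(j,4),t[2].round(3),round(sense()["finger_gap"],4))
```

```text
-1.5018 -1.4998 1.109 0.0084
-1.4918 -1.4916 0.888 0.0086
-1.4818 -1.4821 0.56 0.0083
-1.4718 -1.4723 0.191 0.0086
-1.4618 -1.4626 -0.027 0.0085
-1.4518 -1.4527 -0.047 0.0079
-1.4418 -1.4427 -0.048 0.0084
-1.4318 -1.4327 -0.016 0.0087
-1.4218 -1.4227 0.019 0.0086
-1.4118 -1.4127 -0.014 0.0085
-1.4018 -1.4027 0.027 0.0085
-1.3918 -1.3927 -0.051 0.0085
```

Run:
```python
from h import *
q=np.array(sense()["joint_pos"]); a=q[6]; T=-1.467+np.pi+.003
for v in np.linspace(a,T,9)[1:]:
    q[6]=v; move_joints(q); print(round(v,3),round(st()[0],3),st()[1][2].round(2),round(sense()["finger_gap"],4))
sleep(.2); yg=yaw(); print("yaw at release",yg)
command_gripper(.045); s=sense(); move_l([*s["position"][:2],.16],None,.1); move_joints(PARK)
for n in("top","side"):
    p,d=camera(n); q=proj(n,[*C,.03])[0].astype(int)
    cv2.imwrite(f"pics/{n}10.png",cv2.resize(p[q[1]-75:q[1]+70,q[0]-110:q[0]+70,::-1],None,fx=4,fy=4,interpolation=cv2.INTER_CUBIC)[:600])
bar=np.array([-np.sin(yg),np.cos(yg)]); print("bar dir expected",bar,proj("top",[[*(WING+s_*.022*bar),.078] for s_ in(-1,1)]),q)
print(scan(),sense()["time_s"])
```

```text
-1.009 -1.009 0.13 0.0084
-0.625 -0.626 0.17 0.0085
-0.241 -0.242 0.17 0.0086
0.142 0.142 0.12 0.0086
0.526 0.526 0.11 0.0083
0.91 0.91 0.13 0.0085
1.294 1.293 0.1 0.0085
1.678 1.677 0.19 0.0084
yaw at release 2.2536426366456146
bar dir expected [-0.77577983 -0.63100369] [[255.39726561 294.61711955]
 [270.50807052 313.54044768]] [244 243]
[array([0.6707 , 0.49255]), array([0.66145, 0.4171 ]), array([0.5448 , 0.41425]), array([0.4837, 0.4221]), array([0.4628 , 0.20495]), array([0.42375, 0.2529 ])] 116.725
```

View pics/top10.png

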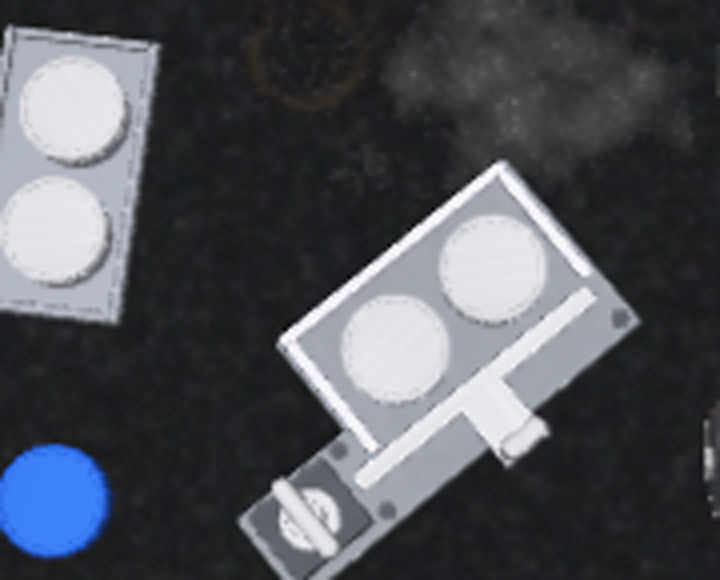

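View pics/side10.png

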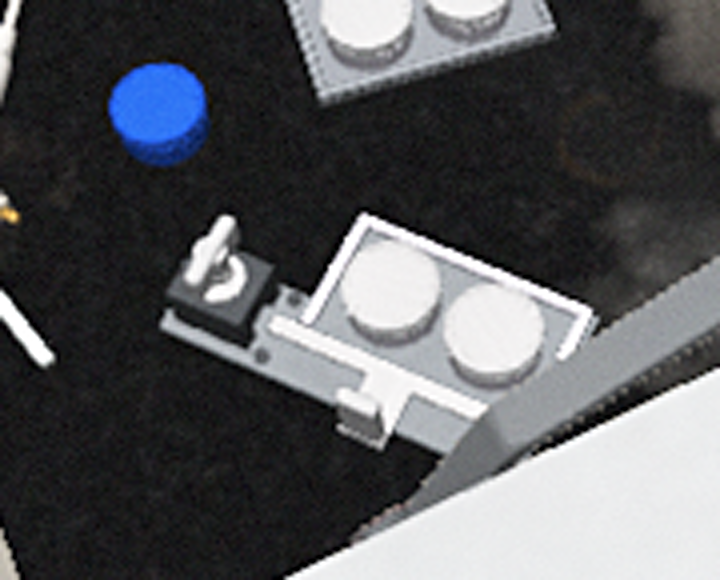

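```bash
python3 -c "
from rig import *
print(finish_job())"
```

```text
the job is handed in; nothing more can be done
None
```

The job is done and handed in at about 117 s.

- **Tins:** four tins were present. Two lifted at about 5.1 N and 3.8 N, so I took them as full and stood them in the carrier. Two lifted at about 1.1 N and 0.6 N, so I took them as empty and stood them in the plain tray. The last camera scan found all four within about 3 mm of their slot centres, and in the last pictures they stand upright.
- **Knocked tin:** one tin moved just before I grasped it, so that grasp missed. I located it again and picked it up normally. I left the blue and turquoise look-alikes alone.
- **Rail:** I pushed it onto a hard stop, which held at 33 N. It slid back 4 mm freely and returned to the same spot. The travel I measured was only 43–44 mm, by both the arm and the camera, not the nominal 50 mm. With the path free, I concluded the rail had started about 6 mm in, but I could not confirm this.
- **Wing screw:** I turned it in about 3.66 rad until it bottomed clearly, where the torque jumped to 1.2 N m. I then backed it off π rad from the contact angle. The bar now lies along the carrier's x axis in the last top picture, as the release angle predicted.

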